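Put the flat battery pack on charge in the free bay

TASK

One of the three battery packs in the orange rack shows a red tab: it is flat. Put it on charge in the empty bay of the grey three-bay charger, its brass contacts against that bay's sprung contact block, so that it lies flat and fully down on the bay floor, held by the block against the end stop. Leave all other packs and the things standing around where they are.

Things in the scene. Friction and masses are not known exactly. Their poses are not given: they have to be found in the camera images.
- pack_red: the flat battery pack: black block 60 long (x) x 30 wide (y) x 20 high mm, 80 g; red tab on top at its -x end, white arrow pointing to +x, four brass contact strips at its +x end. Origin: centre of its underside. It lies in one of the rack's lanes, where only its two ends (60 mm apart) are free to grip; in a charger bay only its long sides (30 mm apart) are free
- pack_red_contacts (a point): centre of the pack's contact end face: 30 mm along the pack's +x from its origin, 10 mm above its underside
- pack_green_1: battery pack, black block 60 long (x) x 30 wide (y) x 20 high (z) mm, 80 g; the same make as pack_red, but with a green tab (charged); lies in another lane. Origin: centre of underside
- pack_green_2: battery pack, black block 60 long (x) x 30 wide (y) x 20 high (z) mm, 80 g; the same make as pack_red, but with a green tab (charged); lies in another lane. Origin: centre of underside
- charging_1: battery pack, black block 60 long (x) x 30 wide (y) x 20 high (z) mm, 80 g; the same make as pack_red, with a red tab; already on charge in one of the bays, clamped by its block. Origin: centre of underside
- charging_2: battery pack, black block 60 long (x) x 30 wide (y) x 20 high (z) mm, 80 g; the same make as pack_red, with a red tab; already on charge in another bay. Origin: centre of underside
- rack: orange rack, fixed, turned any way: base 80 (x) x 134 (y) x 4 mm; three lanes along x at y = -42, 0, +42 mm, floor 4 mm up, the packs' +x along the rack's +x. Dividers beside the lanes are 5 mm thick, 56 mm long, 24 mm high over the desk. At each lane end (x = -33.5, +33.5 mm) a lip 3.5 mm thick, 7 mm high over the desk; ends otherwise open. Origin: centre of underside
- charger: grey charger, fixed: base 12 mm high, x -46 to +86, y -118 to +118 mm; rear housing x +27 to +84 mm, 36 mm high over the desk. Three bays side by side, each lengthwise along the charger's x, its end stop at -x and its sprung contact block at +x. A green lamp shows in the floor of the empty bay. Origin: on the desk, below the middle bay's centre
- bay_1 (a point): centre of bay 1's floor (charger's +y side), 12 mm over the desk: a loaded pack's underside centre lies here, its +x along the charger's +x. Axes as the charger's. End stop: face at x = -30 mm, 8 mm thick, 36 mm wide, 8 mm high over the bay floor. Four sloping guides at the bay's corners, 7 mm high, leave the pack 2 to 3 mm at each side; beside the bay's middle the sides are open for fingers
- bay_2 (a point): centre of the floor of bay 2 (the middle one); all as bay 1
- bay_3 (a point): centre of the floor of bay 3 (charger's -y side); all as bay 1
- carriage_1 (a joint): bay 1's sprung contact block, 24 mm wide, 1 to 28 mm over the bay floor: m pushed back along the charger's +x. 0 = out (empty), face at x = +22 mm from the bay's point, so 52 mm from the stop: a 60 mm pack must push it back to go down behind the stop. 3.6 N to start it, 0.008 = pack loaded (6 N), 0.014 = hard limit (8 N)
- carriage_2 (a joint): the same for bay 2
- carriage_3 (a joint): the same for bay 3
- figure: ivory printed statuette, loose, 44 x 49 x 146 mm high, near the charger's -y end. Origin: centre of its underside
- rook: white printed chess rook, loose, 76 mm across the foot, 67 mm high. Origin: centre of its underside
- tape: roll of tan tape lying flat, loose, 100 mm across, 25 mm high. Origin: centre of its underside
- sleeve: blue-grey printed flanged sleeve standing upright in front of the monitor (not the one farther right), loose, 54 mm across, 69 mm high. Origin: centre of its underside

How it is judged:
At the end, for the whole second after the job is handed in: pack_red rests in the free bay: origin within 4 mm lengthwise, 5 mm sideways, 3 mm in height of the bay's site, level within 0.06 rad, contacts to the charger's +x, that bay's block pushed back over 5 mm; the two packs on charge within 6 mm of their places; the rest undisturbed (((x of pack_red in the frame of bay_1 between -0.004 and 0.004 m and y of pack_red in the frame of bay_1 between -0.005 and 0.005 m and z of pack_red in the frame of bay_1 between -0.003 and 0.003 m and x of pack_red_contacts in the frame of bay_1 above 0.022 m and value of joint carriage_1 above 0.005 m) or (x of pack_red in the frame of bay_2 between -0.004 and 0.004 m and y of pack_red in the frame of bay_2 between -0.005 and 0.005 m and z of pack_red in the frame of bay_2 between -0.003 and 0.003 m and x of pack_red_contacts in the frame of bay_2 above 0.022 m and value of joint carriage_2 above 0.005 m) or (x of pack_red in the frame of bay_3 between -0.004 and 0.004 m and y of pack_red in the frame of bay_3 between -0.005 and 0.005 m and z of pack_red in the frame of bay_3 between -0.003 and 0.003 m and x of pack_red_contacts in the frame of bay_3 above 0.022 m and value of joint carriage_3 above 0.005 m)) and angle between pack_red's own z axis and vertical below 0.06 rad and linear speed of pack_red below 0.01 m/s and distance of each of charging_1, charging_2 from where it was at the start of the episode below 0.006 m); the robot touches nothing.
It fails at once if a pack already on charge is moved by more than 10 mm (distance of any of charging_1, charging_2 from where it was at the start of the episode above 0.01 m).
It fails at once if a charged pack (green tab) is moved by more than 15 mm (distance of any of pack_green_1, pack_green_2 from where it was at the start of the episode above 0.015 m).
It fails at once if the statuette, rook, tape or sleeve is moved by more than 20 mm or tipped by more than 0.3 rad (distance of any of figure, rook, tape, sleeve from where it was at the start of the episode above 0.02 m or angle between any of figure, rook, tape, sleeve's own z axis and vertical above 0.3 rad).
It also fails if it takes over 51 s, if anything falls off the work surface, if the arm or the gripper's body presses on something with over 40 N, if the wrist force passes 120 N, or if a joint passes its speed limit or range.

ROBOT

A 6-joint arm with a two-finger parallel gripper is mounted at the origin on a cart in front of the work surface, level with it; the furniture and walls round the work are solid. World frame = base frame: x ahead of the robot, y to its left, z up, the work surface at z = 0. Lengths are in m, angles in rad, forces in N, time in s.
With the tool pointing down it reaches from about 0.25 to 0.775 m from the base axis. Payload 4 kg.
Tool frame: the origin (TCP) lies midway between the tips of the shut fingers; the grasp point (between the pads) lies 19 mm behind it; z points along the fingers, y is the line along which they close (so a half turn about z gives the same grasp; the last joint's range is limited). The gripper opens to 94 mm and grips with 3 to 60 N. Pads are 16 mm wide; open, the fingers measure 119 mm over their backs; the gripper's body (75 mm by 177 mm) begins 78 mm behind the grasp point.
Start: joints at [-1.376, 0.087, 1.371, -0, 1.684, -0.103], TCP at [0.161, -0.526, 0.206] pointing down, gripper open.
Joint ranges: [-3.1, 3.1], [-0.76, 2.03], [0.27, 2.55], [-1.08, 4.22], [0.17, 2.65], [-2.57, 2.57]. Speed limits (rad/s): [2.79, 2.79, 3.14, 3.14, 3.14, 3.14].

INTERFACE

Orientations are given as a rotation vector (axis times angle).
In Python, from cell import manip gives the robot as it stands. The module is installed in compiled form; this text tells all that it offers.
- The arm moves only by the tool carry_out, never from a script. Its argument "increments" is a list of rows, each a list of 7 numbers: the turn, a rotation vector about the tool's x, y, z in rad, then the shift along the tool's x, y, z in m, then the closure, from -1 (fully open) to 1 (shut). In form: [[wx, wy, wz, tx, ty, tz, claw], ...]. A call has 1 to 5 rows; each row is the pose to reach, as a shift and turn from the pose commanded when the call began, along the tool's axes at that moment; what a row does not reach only later rows make up. A row lasts 1/10 s, in which the tool goes at most 50 mm and 8.59 degrees, less where a joint would pass 70% of its speed; a pose out of reach is approached as far as the arm can. A call with a gripper value outside its range is refused whole. The fingers move at their own pace and stop on an object; "squeeze" is the grip in N (left out, the last holds). Time passes only in rows, so rows that repeat a pose let the fingers close. It gives the time, the measured TCP pose, the force, the opening and the grip force at its end, in the units of the state.
- manip.sense(): the state, without advancing time (a new reading comes with each control period).
- manip.read_camera(name): name is "scene" or "top" or "wrist"; returns (picture, depth): 480x640x3 uint8, red, green, blue; 480x640 float32, m along the optical axis (not along the pixel's ray), 0 where there is no reading.
- manip.get_calibration(name): a dict with "vfov" (degrees; the focal length in pixels is half the picture's height over the tangent of half this angle, whatever the lens; pixels are square), "cx", "cy" (the principal point, pixels), "extrinsics" (4x4, takes a point from camera to world coordinates). Camera axes: x right, y down, z forward; pixel columns grow to the right and rows downward; lengths in m; the calibration is good to about 2 mm. A picture is of the moment at which its call begins: read the wrist's pose just before it. get_calibration takes no time and is no camera call; for the wrist camera it gives the pose at the moment of the call.
- manip.job_done(): hands the job in; it is judged then, once.
The state is a dict: "time_s": time; "qpos": joint angles; "joint_vel": joint speeds; "joint_efforts": joint torques, N m; "ee_pos": TCP position; "orientation": TCP orientation; "force": force on the tool from outside, world axes, zero at the start; "wrist_torque": the same for the moment, N m; "grip_width": opening from 0.0 (shut) to 1.0 (fully open); "gripper_force": force on a finger pad.
Only numpy, scipy, OpenCV 4.12 (cv2) and the standard library are available. Lean on these libraries where they do the work, as an engineer would, in place of code of your own. Each camera call takes 0.05 s, during which the arm holds its last target. There are 200 camera calls.

## Working session

There is one attempt and no reset: what is moved stays moved. The work goes in short steps, Python scripts to look and compute and a tool call to move; the robot and the scene stay as the last step left them, time stands still between calls to the robot, and variables do not carry over. Pictures are saved under pics/ and viewed, at most 13 in all, crops included, and the job is handed in when it is done.

Besides the shell and the picture viewer there is one more tool, called after "Emit:" as name([rows], argument=value, ...), one row to a line, values as JSON. carry_out: Moves the arm, as the interface text tells. Its arguments: {"type":"object","properties":{"increments":{"type":"array"},"squeeze":{"type":"number"}},"required":["increments"]}

```bash
mkdir -p pics
cat > h.py <<'E'
import numpy as np, cv2
from cell import manip
from scipy.spatial.transform import Rotation as R
def grab(n):
    c=manip.get_calibration(n); p,d=manip.read_camera(n)
    np.savez(f'{n}.npz',p=p,d=d,E=c['extrinsics'],f=240/np.tan(np.radians(c['vfov'])/2),cx=c['cx'],cy=c['cy'])
    return p,d
def load(n): return np.load(f'{n}.npz')
def cloud(n):
    z=load(n); d=z['d']; v,u=np.mgrid[:480,:640]
    P=np.stack([(u-z['cx'])/z['f']*d,(v-z['cy'])/z['f']*d,d],-1)
    W=P@z['E'][:3,:3].T+z['E'][:3,3]; W[d==0]=np.nan
    return W
def atz(n,u,v,h):
    z=load(n); r=z['E'][:3,:3]@np.array([(u-z['cx'])/z['f'],(v-z['cy'])/z['f'],1]); o=z['E'][:3,3]
    return o+r*(h-o[2])/r[2]
def save(n,im): cv2.imwrite(f'pics/{n}.png',im[...,::-1])
E
python3 - <<'E'
from h import *
for n in('top','scene'):
    p,d=grab(n); save(n,p); print(n,load(n)['E'].round(3).tolist(),load(n)['f'])
s=manip.sense();print(s)
E
```

```text
top [[-0.027, -0.994, 0.107, 0.429], [-1.0, 0.025, -0.015, 0.081], [0.012, -0.107, -0.994, 1.257], [0.0, 0.0, 0.0, 1.0]] 518.1262655458613
scene [[-0.891, -0.344, 0.295, 0.133], [-0.453, 0.673, -0.585, 0.9], [0.003, -0.655, -0.756, 1.137], [0.0, 0.0, 0.0, 1.0]] 586.6274097966942
{'time_s': 0.1, 'qpos': array([-1.37609370e+00,  8.78633729e-02,  1.37204499e+00, -5.05220226e-07,
        1.68357219e+00, -1.03094349e-01]), 'joint_vel': array([ 0.00047593, -0.0012314 , -0.00491982,  0.00015175,  0.00062071,
        0.00031264]), 'joint_efforts': array([ 1.97770285e-03, -3.41250944e+01, -3.03302550e+01,  7.19951419e-02,
        3.03546712e-02, -9.23087987e-05]), 'ee_pos': array([ 0.16128599, -0.52533311,  0.20446038]), 'orientation': array([-3.10496618e+00, -4.65771945e-01,  1.36490754e-04]), 'force': array([ 0.41324832,  0.28325991, -0.71810692]), 'wrist_torque': array([-0.03787387,  0.03771069, -0.01420297]), 'gripper_force': 0.0, 'grip_width': 1.0002088380681102}
```

View pics/top.png

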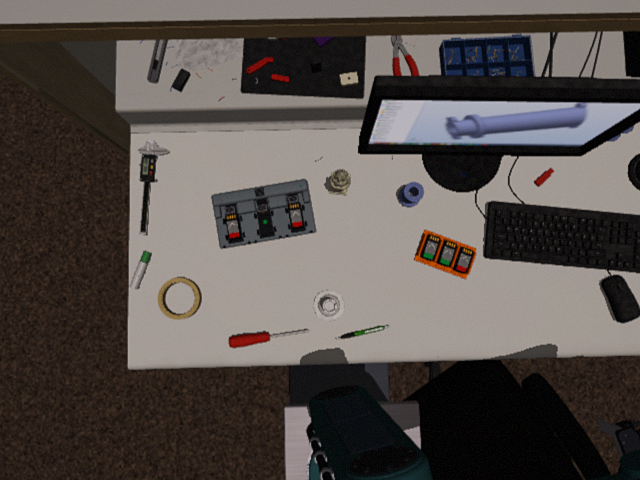

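View pics/scene.png

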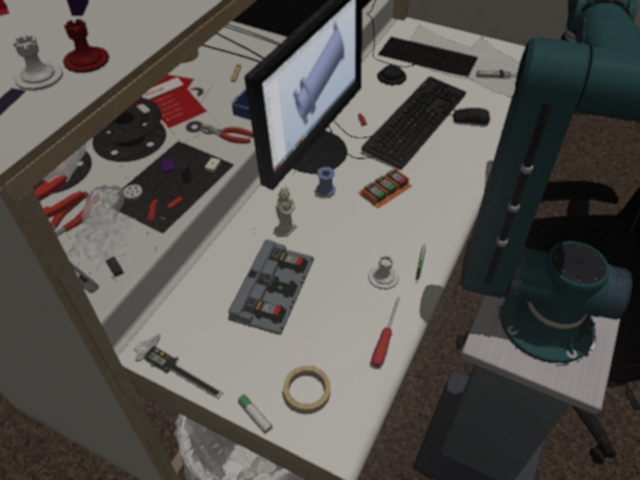

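The top picture shows the rack at about (446,254), with the red-tab pack in its right lane (464,261). The charger is at about (264,213); its middle bay is empty, with the lamp at (265,220). I'll enlarge both areas.

Run:
```python
from h import *
p=load('top')['p']
a=cv2.resize(p[222:287,405:485],None,fx=7,fy=7,interpolation=cv2.INTER_CUBIC)
b=cv2.resize(p[170:255,205:325],None,fx=6,fy=6,interpolation=cv2.INTER_CUBIC)
save('rack',a);save('chg',b)
W=cloud('top')
for n,(u0,u1,v0,v1) in dict(rack=(410,480,225,285),chg=(205,322,172,252)).items():
    Q=W[v0:v1,u0:u1].reshape(-1,3)
    h=Q[:,2]; print(n,np.nanpercentile(h,[2,25,50,75,98]).round(4))
    hsv=None
    if n=='chg': m=h>0.009
    else:
        c=p[v0:v1,u0:u1].reshape(-1,3).astype(int); m=((c[:,0]>c[:,2]+60))|(h>0.01)
    # min area rect in world xy
    Q=Q[m]; print(cv2.minAreaRect(Q[:,:2].astype(np.float32)*1000), len(Q))
```

```text
rack [-0.0046 -0.0007  0.0023  0.0203  0.0274]
((496.54046630859375, -238.38243103027344), (133.28759765625, 80.247314453125), 66.73212432861328) 1755
chg [-0.0044  0.0002  0.0103  0.0284  0.0393]
((599.384765625, 198.26217651367188), (142.0951385498047, 235.28257751464844), 8.409956932067871) 5028
```

View pics/rack.png

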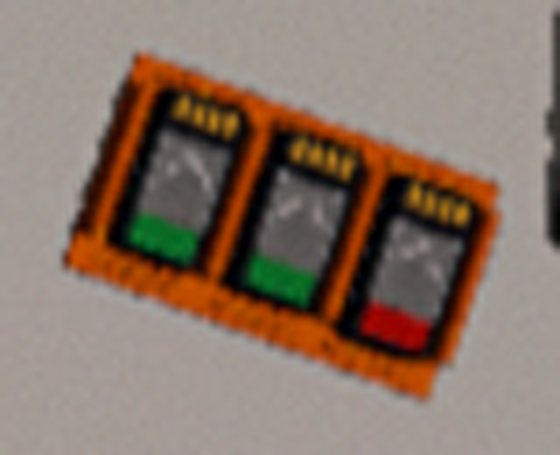

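View pics/chg.png

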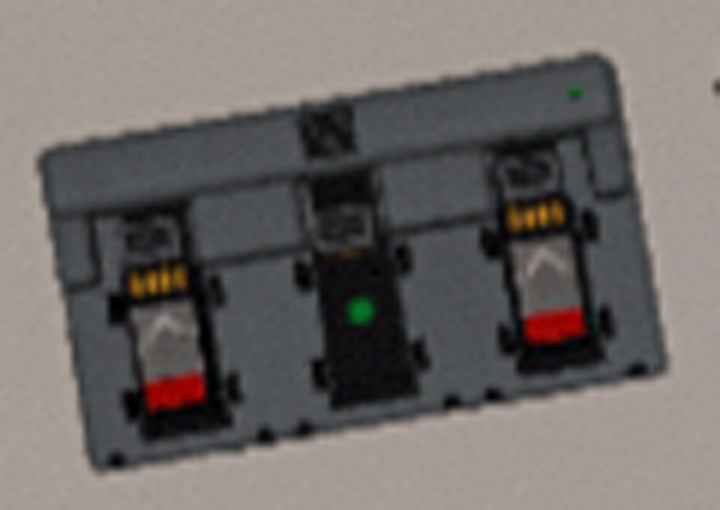

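The rack crop confirms the red-tab pack in the right lane: tab at (397,328), contacts at (440,205), so rack +x points up and right. The charger crop shows the middle bay free, with the lamp at (360,311) and the block's brass at (345,250). Next I'll work out the obstacles and the first move.

```bash
cat >> h.py <<'E'
def goto(pos,yaw,tilt=0):
    """increment row to tool-down pose with tool y at world yaw (mod pi); prints row"""
    s=manip.sense(); R0=R.from_rotvec(s['orientation'])
    best=None
    for k in (0,np.pi):
        y=yaw+k; Y=np.array([np.cos(y),np.sin(y),0]); Z=np.array([0,0,-1.]); X=np.cross(Y,Z)
        r=(R0.inv()*R.from_matrix(np.stack([X,Y,Z],1))).as_rotvec()
        c=abs(s['qpos'][5]+r[2]) # rough
        if best is None or np.linalg.norm(r)<np.linalg.norm(best): best=r
    t=R0.inv().apply(np.array(pos)-s['ee_pos'])
    print('row',best.round(4).tolist(),t.round(4).tolist(),'t',round(s['time_s'],2),'pos',s['ee_pos'].round(4),'q',s['qpos'].round(2),'w',round(s['grip_width'],3),'F',s['force'].round(1))
E
python3 - <<'E'
from h import *
W=cloud('top')
for n,u,v in (('fig',339,181),('rook',328,305),('sleeve',410,194),('monitorL',372,140),('monR',575,150),('mon mid',480,148)):
    q=W[v-6:v+7,u-6:u+7].reshape(-1,3); print(n,np.nanmedian(q,0).round(3),np.nanmax(q[:,2]).round(3))
# charger px: bay centre lamp
cr=lambda x,y:(205+(x+.5)/6-.5,170+(y+.5)/6-.5)
print('lamp',atz('top',*cr(360,311),.012))
cr=lambda x,y:(405+(x+.5)/7-.5,222+(y+.5)/7-.5)
for q in ((397,328),(440,205)): print(atz('top',*cr(*q),.024))
for n in('wrist',):
    c=manip.get_calibration(n);T=c['extrinsics'];s=manip.sense()
    R0=R.from_rotvec(s['orientation']); print('cam in tool',R0.inv().apply(T[:3,3]-s['ee_pos']).round(3),(R0.inv().as_matrix()@T[:3,:3]).round(2).tolist(),c['vfov'])
goto([.48,-.277,.2],np.radians(-23.3))
E
```

```text
fig [0.661 0.02  0.11 ] 0.146
rook [0.384 0.05  0.056] 0.071
sleeve [ 0.64  -0.15   0.066] 0.073
monitorL [ 0.748 -0.056  0.139] 0.211
monR [ 0.723 -0.526  0.099] 0.122
mon mid [ 0.733 -0.307  0.099] 0.125
lamp [0.58689822 0.1970301  0.012     ]
[ 0.46082824 -0.27022663  0.024     ]
[ 0.50232009 -0.28729581  0.024     ]
cam in tool [ 0.071  0.001 -0.18 ] [[-0.0, -0.97, -0.25], [1.0, -0.0, 0.0], [-0.0, -0.25, 0.97]] 67.31255545349796
row [-0.0017, -0.001, -0.8663] [0.3775, -0.1439, 0.0048] t 0.1 pos [ 0.1613 -0.5253  0.2045] q [-1.38  0.09  1.37 -0.    1.68 -0.1 ] w 1.0 F [ 0.4  0.3 -0.7]
```

Emit:
carry_out([
  [0,0,-0.866,0.378,-0.144,-0.02,-1],
  [0,0,-0.866,0.378,-0.144,-0.02,-1],
  [0,0,-0.866,0.378,-0.144,-0.02,-1],
  [0,0,-0.866,0.378,-0.144,-0.02,-1],
  [0,0,-0.866,0.378,-0.144,-0.02,-1],
])

```text
time_s: 0.6
ee_pos: [0.3595, -0.3708, 0.2175]
orientation: [-2.715, -1.579, 0.0]
force: [1.3, -1.3, -0.2]
grip_width: 0.998
gripper_force: 0.0
```

```bash
python3 -c "
from h import *
goto([.46,-.27,.22],np.radians(-23.3))"
```

```text
row [-0.0004, -0.0002, -0.1106] [0.1373, 0.0376, -0.0025] t 0.6 pos [ 0.3595 -0.3708  0.2175] q [-0.91  0.01  1.43 -0.    1.7  -0.39] w 0.998 F [ 1.3 -1.3 -0.2]
```

Emit:
carry_out([
  [0,0,-0.11,0.137,0.037,-0.003,-1],
  [0,0,-0.11,0.137,0.037,-0.003,-1],
  [0,0,-0.11,0.137,0.037,-0.003,-1],
  [0,0,-0.11,0.137,0.037,-0.003,-1],
  [0,0,-0.11,0.137,0.037,-0.003,-1],
])

```text
time_s: 1.1
ee_pos: [0.459, -0.2714, 0.2202]
orientation: [-2.627, -1.721, 0.002]
force: [-0.3, 0.3, -0.7]
grip_width: 0.999
gripper_force: 0.0
```

```bash
python3 -c "
from h import *
p,d=grab('wrist'); save('w1',p)
goto([.48,-.277,.2],np.radians(-23.3))"
```

```text
row [-0.0011, 0.0006, -0.006] [0.0044, 0.0217, 0.0203] t 1.15 pos [ 0.4584 -0.2723  0.2203] q [-0.64  0.05  1.38 -0.    1.71 -0.23] w 1.0 F [0.1 0.6 0.5]
```

View pics/w1.png

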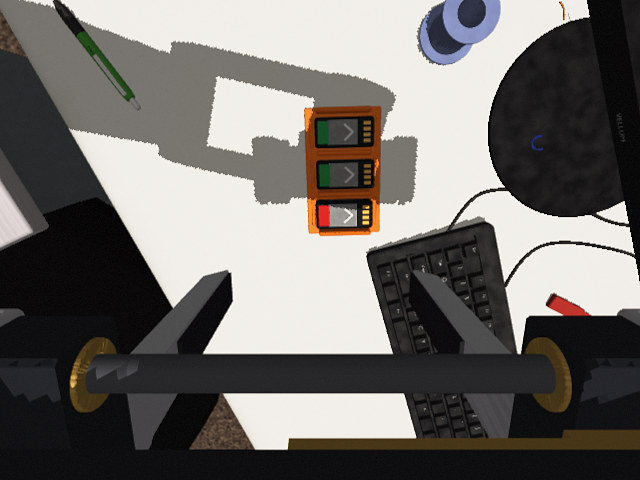

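The wrist view shows the rack with the red pack nearest the gripper: top face about u 316–374, v 199–231, red tab at the left and contacts at the right.

```bash
cat >> h.py <<'E'
def packfit(n,box,zlo,zhi):
    u0,u1,v0,v1=box; W=cloud(n)[v0:v1,u0:u1]; p=load(n)['p'][v0:v1,u0:u1].astype(int)
    hsv=cv2.cvtColor(p.astype(np.uint8),cv2.COLOR_RGB2HSV)
    orange=(hsv[...,0]>3)&(hsv[...,0]<18)&(hsv[...,1]>150)
    m=(W[...,2]>zlo)&(W[...,2]<zhi)&~orange
    m=cv2.morphologyEx(m.astype(np.uint8),cv2.MORPH_OPEN,np.ones((3,3)))>0
    k,l,st,_=cv2.connectedComponentsWithStats(m.astype(np.uint8)); i=1+st[1:,4].argmax(); m=l==i
    print('px',st[i],'z',np.median(W[m][:,2]).round(4)); r=cv2.minAreaRect((W[m][:,:2]*1000).astype(np.float32)); print(r); return r
E
python3 - <<'E'
from h import *
packfit('wrist',(308,384,196,240),.017,.032)
for a in ((316.5,199),(374,199),(316.5,231),(374,231)): print(atz('wrist',*a,.024).round(4))
W=cloud('wrist'); q=W[95:240,298:388]; m=(q[...,2]>.002)&(q[...,2]<.04)
hsv=cv2.cvtColor(load('wrist')['p'][95:240,298:388],cv2.COLOR_RGB2HSV); m|=(hsv[...,1]>150)
print('rack',cv2.minAreaRect((q[m][:,:2]*1000).astype(np.float32)))
E
```

```text
px [   8    3   56   30 1541] z 0.0247
((483.5281982421875, -278.7023620605469), (30.42515754699707, 58.368255615234375), 67.77118682861328)
[ 0.4636 -0.2525  0.024 ]
[ 0.5188 -0.2766  0.024 ]
[ 0.4498 -0.284   0.024 ]
[ 0.5062 -0.3085  0.024 ]
rack ((498.027587890625, -237.94935607910156), (151.32601928710938, 92.28861236572266), 66.27676391601562)
```

```bash
python3 -c "
from h import *
goto([.484,-.2795,.05],np.radians(-23.4))"
```

```text
row [-0.0011, 0.0006, -0.0042] [0.0038, 0.0265, 0.1703] t 1.15 pos [ 0.4584 -0.2723  0.2203] q [-0.64  0.05  1.38 -0.    1.71 -0.23] w 1.0 F [0.1 0.6 0.5]
```

Emit:
carry_out([
  [0,0,-0.004,0.004,0.026,0.05,-1],
  [0,0,-0.004,0.004,0.026,0.1,-1],
  [0,0,-0.004,0.004,0.026,0.15,-1],
  [0,0,-0.004,0.004,0.026,0.17,-1],
  [0,0,-0.004,0.004,0.026,0.17,-1],
])

```text
time_s: 1.65
ee_pos: [0.4796, -0.2781, 0.0451]
orientation: [-2.62, -1.714, 0.007]
force: [-1.0, 0.1, 0.7]
grip_width: 0.998
gripper_force: 0.0
```

```bash
python3 -c "
from h import *
p,d=grab('wrist'); save('w2',p)
goto([.484,-.2795,.0095],np.radians(-23.4))"
```

```text
row [-0.0052, -0.0008, -0.0032] [0.0007, 0.0023, 0.0392] t 1.7 pos [ 0.4818 -0.2793  0.0487] q [-0.63  0.19  1.57 -0.    1.38 -0.22] w 1.002 F [0.4 0.2 1.1]
```

View pics/w2.png

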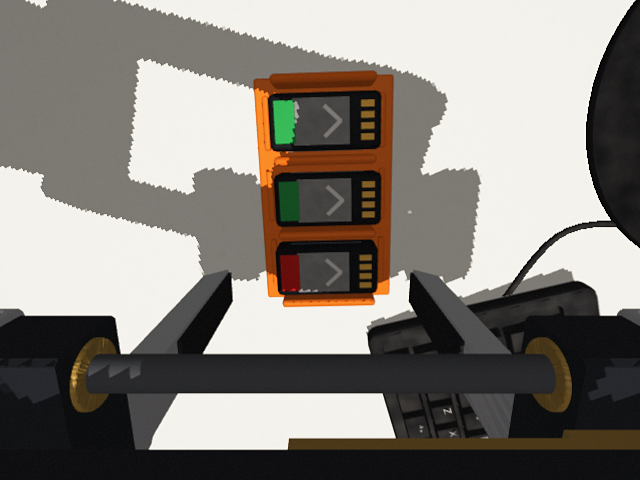

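The close view shows the pack top at about u 278–378, v 241–292. The fingertips at u 232 and 410 straddle it, with the pack slightly to the right of their middle.

```bash
python3 -c "
from h import *
packfit('wrist',(270,390,236,305),.019,.030)
c=np.mean([atz('wrist',*a,.024) for a in ((278,243),(377,243),(279,292),(376,292))],0); print(c)
print(atz('wrist',377,267,.024)-atz('wrist',278,267,.024))
goto([c[0],c[1],.0095],np.radians(-23.4))"
```

```text
px [   6    8  101   50 4789] z 0.0248
((483.85784912109375, -278.7561950683594), (30.20222282409668, 58.75767517089844), 68.1349105834961)
[ 0.48506768 -0.2776523   0.024     ]
[ 5.32607031e-02 -2.30434747e-02  2.77555756e-17]
row [-0.0052, -0.0008, -0.0032] [0.0028, 0.0025, 0.0392] t 1.7 pos [ 0.4818 -0.2793  0.0487] q [-0.63  0.19  1.57 -0.    1.38 -0.22] w 1.002 F [0.4 0.2 1.1]
```

Emit:
carry_out([
  [-0.003,0,-0.006,0.002,0.002,0.025,-1],
  [-0.003,0,-0.006,0.002,0.002,0.039,-1],
  [-0.003,0,-0.006,0.002,0.002,0.039,-1],
  [-0.003,0,-0.006,0.002,0.002,0.039,1],
  [-0.003,0,-0.006,0.002,0.002,0.039,1],
], squeeze=20)

```text
time_s: 2.2
ee_pos: [0.4878, -0.2788, 0.0136]
orientation: [2.617, 1.729, 0.004]
force: [-0.1, -0.6, -0.1]
grip_width: 0.868
gripper_force: 0.0
```

Emit:
carry_out([
  [0,0,0,0,0,0,1],
  [0,0,0,0,0,0,1],
  [0,0,0,0,0,0,1],
  [0,0,0,0,0,0,1],
  [0,0,0,0,0,0,1],
])

```text
time_s: 2.7
ee_pos: [0.4858, -0.2774, 0.0124]
orientation: [2.621, 1.732, -0.0]
force: [-4.9, 0.8, 6.0]
grip_width: 0.634
gripper_force: 20.0
```

Emit:
carry_out([
  [0,0,0,0,0,-0.02,1],
  [0,0,0,0,0,-0.06,1],
  [0,0,0,0,0,-0.08,1],
])

```text
time_s: 3.0
ee_pos: [0.488, -0.2786, 0.0946]
orientation: [2.615, 1.728, 0.005]
force: [0.8, -0.6, -0.4]
grip_width: 0.637
gripper_force: 20.0
```

```bash
python3 -c "
from h import *
goto([.50,-.05,.09],np.radians(8.4))"
```

```text
row [0.0071, 0.0029, -0.5495] [0.215, -0.0786, 0.0039] t 3.0 pos [ 0.488  -0.2786  0.0946] q [-0.62  0.16  1.52  0.    1.46 -0.22] w 0.637 F [ 0.8 -0.6 -0.4]
```

Emit:
carry_out([
  [0.003,0,-0.55,0.215,-0.079,0.003,1],
  [0.003,0,-0.55,0.215,-0.079,0.003,1],
  [0.003,0,-0.55,0.215,-0.079,0.003,1],
  [0.003,0,-0.55,0.215,-0.079,0.003,1],
  [0.003,0,-0.55,0.215,-0.079,0.003,1],
])

```text
time_s: 3.5
ee_pos: [0.4981, -0.0457, 0.0883]
orientation: [2.047, 2.383, 0.001]
force: [0.4, 0.1, 0.0]
grip_width: 0.64
gripper_force: 20.0
```

```bash
python3 -c "
from h import *
goto([.50,-.05,.05],np.radians(8.4))"
```

```text
row [0.0004, -0.0003, 0.0045] [-0.0046, 0.0012, 0.0383] t 3.5 pos [ 0.4981 -0.0457  0.0883] q [-0.21  0.03  1.67  0.    1.45 -0.36] w 0.64 F [0.4 0.1 0. ]
```

Lowering onto the desk.

Emit:
carry_out([
  [0,0,0,0,0,0.03,1],
  [0,0,0,0,0,0.06,1],
  [0,0,0,0,0,0.068,1],
  [0,0,0,0,0,0.074,1],
  [0,0,0,0,0,0.076,1],
])

```text
time_s: 4.0
ee_pos: [0.4988, -0.0494, 0.0128]
orientation: [2.052, 2.377, -0.001]
force: [-0.0, 0.1, -0.8]
grip_width: 0.634
gripper_force: 20.0
```

Emit:
carry_out([
  [0,0,0,0,0,0,1],
  [0,0,0,0,0,0,1],
])

```text
time_s: 4.2
ee_pos: [0.4994, -0.0496, 0.0139]
orientation: [2.051, 2.376, 0.001]
force: [-0.1, -0.2, 0.1]
grip_width: 0.635
gripper_force: 20.0
```

Emit:
carry_out([
  [0,0,0,0,0,0.002,1],
  [0,0,0,0,0,0.003,1],
  [0,0,0,0,0,0.004,1],
  [0,0,0,0,0,0.004,1],
])

```text
time_s: 4.6
ee_pos: [0.4982, -0.0491, 0.0084]
orientation: [2.052, 2.378, -0.001]
force: [-0.2, 0.7, -1.6]
grip_width: 0.634
gripper_force: 20.0
```

Emit:
carry_out([
  [0,0,0,0,0,0.001,1],
  [0,0,0,0,0,0.0015,1],
  [0,0,0,0,0,0.0015,1],
])

```text
time_s: 4.9
ee_pos: [0.4983, -0.0491, 0.0083]
orientation: [2.052, 2.378, -0.002]
force: [-3.3, 0.3, 5.9]
grip_width: 0.634
gripper_force: 20.0
```

Touched down at 6 N. Release and rise.

Emit:
carry_out([
  [0,0,0,0,0,0,-1],
  [0,0,0,0,0,0,-1],
  [0,0,0,0,0,0,-1],
  [0,0,0,0,0,-0.01,-1],
  [0,0,0,0,0,-0.06,-1],
])

```text
time_s: 5.4
ee_pos: [0.4934, -0.0481, 0.062]
orientation: [-2.045, -2.37, 0.012]
force: [-0.0, -1.2, -0.1]
grip_width: 0.989
gripper_force: 0.0
```

Emit:
carry_out([
  [0,0,0,0,0,-0.05,-1],
  [0,0,0,-0.02,0,-0.1,-1],
  [0,0,0,-0.04,0,-0.1,-1],
  [0,0,0,-0.04,0,-0.1,-1],
])

```text
time_s: 5.8
ee_pos: [0.5059, -0.0907, 0.1705]
orientation: [2.051, 2.371, 0.002]
force: [-0.5, -0.0, -0.4]
grip_width: 0.997
gripper_force: 0.0
```

```bash
python3 -c "
from h import *
p,d=grab('wrist'); save('w3',p)
W=cloud('wrist'); q=W[:300]; m=(q[...,2]>.012)&(q[...,2]<.03)&(abs(q[...,0]-.5)<.07)&(abs(q[...,1]+.05)<.06)
v,u=np.where(m); print(u.min(),u.max(),v.min(),v.max())
packfit('wrist',(u.min()-3,u.max()+4,v.min()-3,v.max()+4),.015,.028)
goto([.5,-.05,.14],np.radians(98.4))
goto([.5,-.05,.14],np.radians(8.4))"
```

```text
285 351 166 198
px [   3    3   67   33 2105] z 0.0208
((499.38873291015625, -51.54564666748047), (60.34871292114258, 29.081453323364258), 8.298332214355469)
row [0.0022, -0.0001, 1.5694] [0.0395, 0.0011, 0.0282] t 5.85 pos [ 0.5046 -0.0892  0.1683] q [-0.29  0.01  1.52 -0.    1.6  -0.43] w 0.995 F [-0.3  0.3 -1.3]
row [0.0015, 0.0014, -0.0014] [0.0395, 0.0011, 0.0282] t 5.85 pos [ 0.5046 -0.0892  0.1683] q [-0.29  0.01  1.52 -0.    1.6  -0.43] w 0.995 F [-0.3  0.3 -1.3]
```

View pics/w3.png

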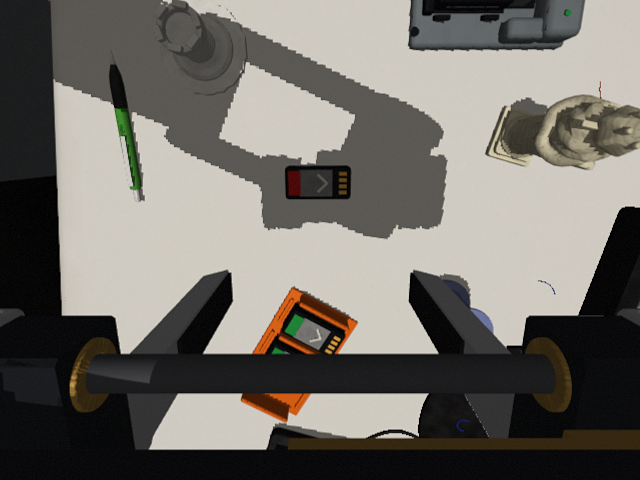

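The pack lies flat at (318,182), arrow pointing the right way. The fit gives (0.499, -0.051) at a yaw of 8.3°. Now I turn the tool 90° to take it by the long sides.

Emit:
carry_out([
  [0,0,1.57,0.039,0.001,0,-1],
  [0,0,1.57,0.039,0.001,0,-1],
  [0,0,1.57,0.039,0.001,0,-1],
  [0,0,1.57,0.039,0.001,0,-1],
  [0,0,1.57,0.039,0.001,0,-1],
])

```text
time_s: 6.35
ee_pos: [0.4982, -0.0485, 0.1653]
orientation: [-2.781, -1.456, 0.005]
force: [-0.1, 0.2, 0.1]
grip_width: 0.999
gripper_force: 0.0
```

```bash
python3 -c "
from h import *
goto([.499,-.051,.08],np.radians(98.4))"
```

```text
row [-0.0026, 0.0032, 0.8176] [-0.0015, 0.0024, 0.0853] t 6.35 pos [ 0.4982 -0.0485  0.1653] q [-0.21 -0.01  1.55 -0.    1.6   0.4 ] w 0.999 F [-0.1  0.2  0.1]
```

Emit:
carry_out([
  [0,0,0.817,-0.001,0.002,0.0,-1],
  [0,0,0.817,-0.001,0.002,0.02,-1],
  [0,0,0.817,-0.001,0.002,0.05,-1],
  [0,0,0.817,-0.001,0.002,0.08,-1],
  [0,0,0.817,-0.001,0.002,0.085,-1],
])

```text
time_s: 6.85
ee_pos: [0.496, -0.0499, 0.076]
orientation: [-3.12, -0.335, 0.018]
force: [-0.2, -0.1, -1.0]
grip_width: 1.001
gripper_force: 0.0
```

Emit:
carry_out([
  [0,0,0.08,0,0,0,-1],
  [0,0,0.08,0,0,0,-1],
  [0,0,0.08,0,0,0,-1],
])

```text
time_s: 7.15
ee_pos: [0.4998, -0.0511, 0.0812]
orientation: [-3.134, -0.222, 0.003]
force: [0.3, -0.8, 0.1]
grip_width: 0.996
gripper_force: 0.0
```

```bash
python3 -c "
from h import *
p,d=grab('wrist')
W=cloud('wrist'); q=W[:300]; m=(q[...,2]>.012)&(q[...,2]<.03)&(abs(q[...,0]-.5)<.07)&(abs(q[...,1]+.05)<.06)
v,u=np.where(m); print(u.min(),u.max(),v.min(),v.max())
(x,y),_,_=packfit('wrist',(u.min()-3,u.max()+4,v.min()-3,v.max()+4),.015,.028)
goto([.499,-.051,.004],np.radians(98.4))"
```

```text
299 342 210 293
px [   3    5   44   82 3403] z 0.0207
((500.05010986328125, -52.098018646240234), (59.09432601928711, 29.926942825317383), 7.98536491394043)
row [0.0003, 0.0012, -0.0053] [-0.001, -0.0005, 0.0777] t 7.2 pos [ 0.5001 -0.0513  0.0817] q [-0.21  0.04  1.67 -0.    1.43  1.22] w 1.003 F [-0.4 -0.   0.4]
```

Emit:
carry_out([
  [0,0,0,0,-0.001,0.04,-1],
  [0,0,0,0,-0.001,0.07,-1],
  [0,0,0,0,-0.001,0.076,-1],
  [0,0,0,0,-0.001,0.077,-1],
  [0,0,0,0,-0.001,0.077,1],
], squeeze=40)

```text
time_s: 7.7
ee_pos: [0.5016, -0.0511, 0.0066]
orientation: [3.132, 0.219, 0.003]
force: [0.8, -0.7, 0.6]
grip_width: 0.945
gripper_force: 0.0
```

Emit:
carry_out([
  [0,0,0,0,0,0,1],
  [0,0,0,0,0,0,1],
  [0,0,0,0,0,0,1],
  [0,0,0,0,0,0,1],
  [0,0,0,0,0,0,1],
])

```text
time_s: 8.2
ee_pos: [0.5005, -0.051, 0.0053]
orientation: [3.133, 0.219, 0.0]
force: [0.5, 0.0, 0.0]
grip_width: 0.526
gripper_force: 0.0
```

Emit:
carry_out([
  [0,0,0,0,0,0,1],
  [0,0,0,0,0,0,1],
  [0,0,0,0,0,0,1],
  [0,0,0,0,0,0,1],
  [0,0,0,0,0,0,1],
])

```text
time_s: 8.7
ee_pos: [0.5004, -0.0509, 0.005]
orientation: [3.133, 0.219, -0.001]
force: [-0.2, 0.2, -0.4]
grip_width: 0.314
gripper_force: 40.0
```

Gripped by its sides (29.5 mm). I lift and go to a viewing position in front of the charger.

Emit:
carry_out([
  [0,0,0,0,0,-0.04,1],
  [0,0,0,0,0,-0.09,1],
  [0,0,0,0,0,-0.13,1],
  [0,0,0,0,0,-0.13,1],
])

```text
time_s: 9.1
ee_pos: [0.5046, -0.0516, 0.1424]
orientation: [3.129, 0.219, 0.021]
force: [0.5, 0.2, -0.4]
grip_width: 0.314
gripper_force: 40.0
```

```bash
python3 -c "
from h import *
goto([.50,.183,.135],np.radians(98.4))"
```

```text
row [0.0056, -0.0128, -0.0071] [0.028, -0.233, 0.0065] t 9.1 pos [ 0.5046 -0.0516  0.1424] q [-0.21  0.    1.58 -0.    1.54  1.22] w 0.314 F [ 0.5  0.2 -0.4]
```

Emit:
carry_out([
  [0,0,-0.006,0.03,-0.05,0,1],
  [0,0,-0.006,0.03,-0.1,0,1],
  [0,0,-0.006,0.03,-0.15,0,1],
  [0,0,-0.006,0.03,-0.2,0,1],
  [0,0,-0.006,0.03,-0.233,0,1],
])

```text
time_s: 9.6
ee_pos: [0.4962, 0.1864, 0.1331]
orientation: [3.132, 0.23, -0.005]
force: [1.0, 0.7, -1.3]
grip_width: 0.314
gripper_force: 40.0
```

Emit:
carry_out([
  [0,0,0,0,0,0,1],
  [0,0,0,0,0,0,1],
  [0,0,0,0,0,0,1],
])

```text
time_s: 9.9
ee_pos: [0.4975, 0.183, 0.1339]
orientation: [3.132, 0.227, -0.003]
force: [-0.6, 0.2, -1.1]
grip_width: 0.318
gripper_force: 40.0
```

```bash
python3 -c "
from h import *
p,d=grab('wrist'); save('w4',p)
goto([.50,.183,.135],np.radians(98.4))"
```

```text
row [0.0015, 0.0015, -0.003] [0.0023, 0.0001, -0.0009] t 9.95 pos [0.4977 0.1827 0.1341] q [ 0.25  0.07  1.53 -0.    1.54  1.67] w 0.31 F [ 0.   0.3 -1.1]
```

View pics/w4.png

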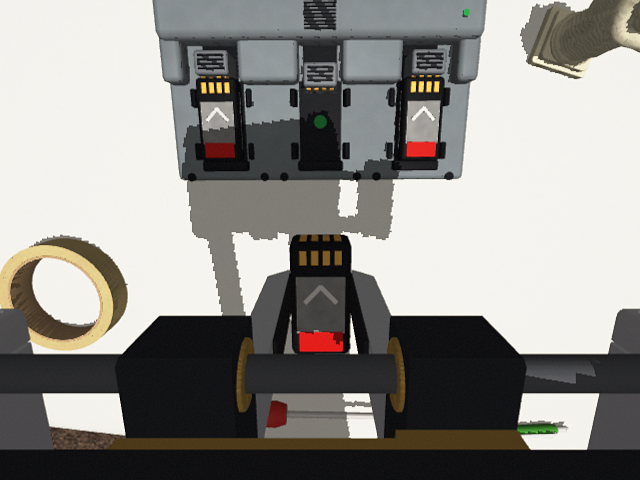

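The wrist view shows the charger with its bays level: the loaded packs at (218,118) and (422,118), the empty bay at (320,128), and the held pack at (321,293) with contacts forward. Fitting the loaded packs gives the bay line.

Run:
```python
from h import *
a=packfit('wrist',(190,246,70,170),.027,.0365)
b=packfit('wrist',(394,450,70,170),.027,.0365)
h=packfit('wrist',(285,358,230,352),.14,.16)
A=np.array(a[0]);B=np.array(b[0]); th=np.arctan2(*(A-B)[::-1])-np.pi/2
print('sep',np.linalg.norm(A-B),'th',np.degrees(th),'mid',(A+B)/2)
W=cloud('wrist'); ex=np.array([np.cos(th),np.sin(th)]);ey=np.array([-ex[1],ex[0]]);o=(A+B)/2
# rows through the bay: height profile along charger x at y=0, plus charger base edges
x=(W[...,:2]*1000-o)@ex; y=(W[...,:2]*1000-o)@ey; z=W[...,2]*1000
for yy in (0,60): 
    m=(abs(y-yy)<2)&(x>-60)&(x<90)&(z<60); i=np.argsort(x[m]); X=x[m][i];Z=z[m][i]
    print(yy,[(int(k),round(float(np.median(Z[abs(X-k)<1.5])),1)) for k in range(-56,60,3) if (abs(X-k)<1.5).any()])
m=(z>8)&(z<50)&(x>-60)&(x<0); print('y ext',np.percentile(y[m],[.5,99.5]),'xmin',np.percentile(x[m],1))
# held pack in same axes relative to TCP
s=manip.sense(); t=s['ee_pos'][:2]*1000; H=np.array(h[0]); print('held-TCP',((H-t)@ex,(H-t)@ey), 'bay-held',((o-H)@ex,(o-H)@ey))
```

```text
px [   6    0   46   91 3419] z 0.0327
((580.50634765625, 270.4708251953125), (63.979156494140625, 30.61615562438965), 8.30958080291748)
px [   6    0   45   90 3409] z 0.0327
((602.6824951171875, 120.58381652832031), (63.2237434387207, 30.83749771118164), 8.36988639831543)
px [   0    7   73  115 7026] z 0.1496
((497.5798034667969, 181.91250610351562), (59.55480194091797, 36.47437286376953), 7.179911136627197)
sep 151.5186354325706 th 8.415995833640011 mid [591.59442139 195.52732086]
0 [(-56, 1.0), (-53, 0.6), (-50, 0.8), (-47, 11.2), (-44, 12.5), (-41, 12.8), (-38, 20.1), (-35, 20.7), (-32, 15.8), (-29, 12.7), (-26, 12.4), (-23, 12.8), (-20, 12.9), (-17, 13.0), (-14, 13.1), (-11, 12.9), (-8, 12.8), (-5, 13.2), (-2, 13.2), (1, 13.6), (4, 13.0), (7, 12.9), (10, 13.2), (13, 13.1), (16, 12.2), (19, 23.9), (22, 40.5), (25, 41.2), (28, 41.1), (31, 41.2), (34, 40.4), (40, 12.9), (43, 12.9), (46, 12.8), (49, 12.7), (52, 26.4), (55, 35.2), (58, 36.7)]
60 [(-56, 0.2), (-53, 0.0), (-50, 0.1), (-47, 10.6), (-44, 12.7), (-41, 13.1), (-38, 20.2), (-35, 20.1), (-32, 13.6), (-29, 17.6), (-26, 20.0), (-23, 22.0), (-20, 18.2), (-17, 17.0), (-14, 17.8), (-11, 17.8), (-8, 17.3), (-5, 16.0), (-2, 17.9), (1, 18.1), (4, 17.5), (7, 18.2), (10, 18.1), (13, 20.7), (16, 17.8), (19, 19.7), (22, 17.5), (25, 15.6), (28, 28.9), (31, 29.8), (34, 29.0), (37, 28.3), (40, 27.9), (43, 29.3), (46, 28.7), (49, 28.6), (52, 31.5), (55, 35.8), (58, 36.6)]
y ext [-115.4498558  115.5020308] xmin -47.68112363078555
held-TCP (np.float64(-0.2627167783240828), np.float64(-0.7894297300820695)) bay-held (np.float64(94.99487604035455), np.float64(-0.2917012331373029))
```

```bash
cat >> h.py <<'E'
TH=np.radians(8.4); EX=np.array([np.cos(TH),np.sin(TH)]); EY=np.array([-EX[1],EX[0]]); BAY=np.array([.5898,.1953])
def bay(px,z): # TCP for pack at px (mm) in bay
    goto([*(BAY+(px+.3)/1000*EX),z],TH+np.pi/2); s=manip.sense(); d=(s['ee_pos'][:2]-BAY)*1000; print('now px',d@EX-.3,'py',d@EY)
E
python3 -c "
from h import *
bay(-14,.028)"
```

```text
row [0.0015, 0.0015, -0.003] [0.0794, 0.0006, 0.106] t 9.95 pos [0.4977 0.1827 0.1341] q [ 0.25  0.07  1.53 -0.    1.54  1.67] w 0.31 F [ 0.   0.3 -1.1]
now px -93.224078248841 py 1.0174313292653498
```

Emit:
carry_out([
  [0,0,-0.003,0.04,0.0005,0.0,1],
  [0,0,-0.003,0.078,0.0005,0.03,1],
  [0,0,-0.003,0.078,0.0005,0.07,1],
  [0,0,-0.003,0.078,0.0005,0.09,1],
  [0,0,-0.003,0.078,0.0005,0.09,1],
])

```text
time_s: 10.45
ee_pos: [0.5722, 0.1922, 0.0396]
orientation: [3.131, 0.228, -0.016]
force: [0.2, -0.5, -1.7]
grip_width: 0.317
gripper_force: 40.0
```

Emit:
carry_out([
  [0,0,0,0,0,0,1],
  [0,0,0,0,0,0,1],
  [0,0,0,0,0,0,1],
])

```text
time_s: 10.75
ee_pos: [0.5765, 0.1949, 0.0475]
orientation: [3.133, 0.232, 0.007]
force: [0.6, 0.4, -0.7]
grip_width: 0.311
gripper_force: 40.0
```

```bash
python3 -c "
from h import *
p,d=grab('wrist'); save('w5',cv2.resize(p[100:370,180:460],None,fx=2,fy=2))
bay(-14,.028)"
```

```text
row [0.0006, -0.0037, 0.0016] [-0.0003, 0.0016, 0.0192] t 10.8 pos [0.5762 0.1949 0.0472] q [ 0.23  0.29  1.45 -0.    1.4   1.66] w 0.317 F [-0.8  0.7 -0.7]
now px -13.766335725675688 py 1.629823659715217
```

View pics/w5.png

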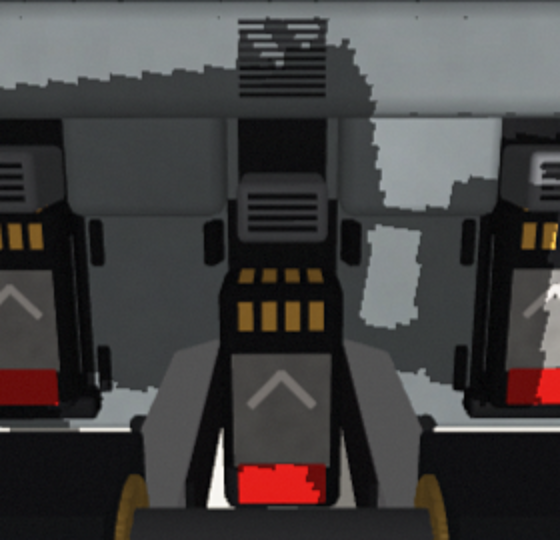

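The held pack (centre column 281) is almost aligned with the block (283) and the guides (282.5). I shift 0.8 mm right and go down to just above the stop.

Emit:
carry_out([
  [0,0.0,0,0,0.0008,0.01,1],
  [0,0,0,0,0.0008,0.019,1],
  [0,0,0,0,0.0008,0.019,1],
  [0,0,0,0,0.0008,0.019,1],
], squeeze=50)

```text
time_s: 11.2
ee_pos: [0.5745, 0.1939, 0.0251]
orientation: [3.132, 0.233, -0.003]
force: [0.1, 0.4, -1.0]
grip_width: 0.313
gripper_force: 50.0
```

```bash
python3 -c "
from h import *
bay(-10,.0275)"
```

```text
row [0.001, 0.002, 0.0018] [0.0057, 0.0009, -0.0025] t 11.2 pos [0.5745 0.1939 0.0251] q [ 0.23  0.31  1.47 -0.    1.36  1.66] w 0.313 F [ 0.1  0.4 -1. ]
now px -15.667249040002213 py 0.8942084286494955
```

Emit:
carry_out([
  [0,0,0,0,0,-0.003,1],
  [0,0,0,0.003,0,-0.003,1],
  [0,0,0,0.005,0,-0.003,1],
  [0,0,0,0.005,0,-0.003,1],
])

```text
time_s: 11.6
ee_pos: [0.5804, 0.1948, 0.0289]
orientation: [3.132, 0.233, 0.0]
force: [0.2, -0.1, -1.1]
grip_width: 0.314
gripper_force: 50.0
```

Emit:
carry_out([
  [0,0,0,0.001,0,0,1],
  [0,0,0,0.002,0,0,1],
  [0,0,0,0.002,0,0,1],
])

```text
time_s: 11.9
ee_pos: [0.5819, 0.195, 0.0287]
orientation: [3.132, 0.233, -0.001]
force: [0.9, -0.5, -1.0]
grip_width: 0.311
gripper_force: 50.0
```

Emit:
carry_out([
  [0,0,0,0.001,0,0,1],
  [0,0,0,0.002,0,0,1],
  [0,0,0,0.002,0,0,1],
])

```text
time_s: 12.2
ee_pos: [0.5832, 0.1952, 0.0287]
orientation: [3.132, 0.233, -0.004]
force: [-3.9, 0.3, 1.4]
grip_width: 0.317
gripper_force: 50.0
```

```bash
python3 -c "
from h import *
bay(3,.0275)"
```

```text
row [0.001, 0.0023, 0.0018] [0.0099, 0.0009, 0.0011] t 12.2 pos [0.5832 0.1952 0.0287] q [ 0.23  0.33  1.45 -0.    1.37  1.65] w 0.317 F [-3.9  0.3  1.4]
now px -6.855190423473314 py 0.8469965176895159
```

Contact at 4 N, about where expected. Now I push the block back.

Emit:
carry_out([
  [0,0,0,0.003,0,0,1],
  [0,0,0,0.006,0,0,1],
  [0,0,0,0.009,0,0,1],
  [0,0,0,0.011,0,0,1],
  [0,0,0,0.011,0,0,1],
])

```text
time_s: 12.7
ee_pos: [0.5937, 0.1968, 0.0286]
orientation: [3.132, 0.233, -0.006]
force: [-7.5, -1.9, 3.4]
grip_width: 0.317
gripper_force: 50.0
```

```bash
python3 -c "
from h import *
p,d=grab('wrist'); save('w6',cv2.resize(p[100:370,180:460],None,fx=2,fy=2))
bay(4,.0175)"
```

```text
row [0.001, 0.0039, 0.0018] [0.0003, 0.0008, 0.0111] t 12.75 pos [0.5937 0.1967 0.0286] q [ 0.23  0.35  1.42 -0.    1.38  1.65] w 0.314 F [-6.8 -1.9  3.3]
now px 3.72934717056017 py 0.8596372798911756
```

View pics/w6.png

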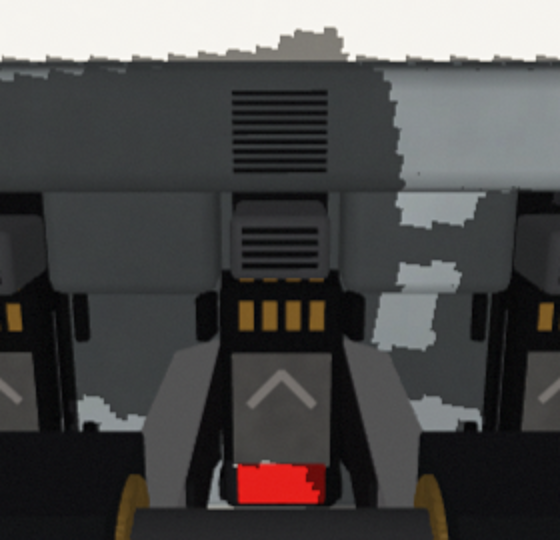

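The block is pushed back about 11 mm (7 N) and centred on the pack (both at column 281). Lowering into the bay.

Emit:
carry_out([
  [0,0,0,0,0,0.003,1],
  [0,0,0,0,0,0.006,1],
  [0,0,0,0,0,0.009,1],
  [0,0,0,0,0,0.0105,1],
  [0,0,0,0,0,0.0105,1],
])

```text
time_s: 13.25
ee_pos: [0.5934, 0.1969, 0.0179]
orientation: [3.132, 0.233, -0.006]
force: [-6.1, -1.3, 2.4]
grip_width: 0.314
gripper_force: 50.2
```

Emit:
carry_out([
  [0,0,0,0,0,0.0007,1],
  [0,0,0,0,0,0.0014,1],
  [0,0,0,0,0,0.0014,1],
])

```text
time_s: 13.55
ee_pos: [0.5937, 0.197, 0.0174]
orientation: [3.132, 0.233, -0.005]
force: [-7.8, -1.6, 5.4]
grip_width: 0.313
gripper_force: 51.4
```

Emit:
carry_out([
  [0,0,0,0,0,0.0007,1],
  [0,0,0,0,0,0.001,1],
  [0,0,0,0,0,0.001,1],
])

```text
time_s: 13.85
ee_pos: [0.5938, 0.197, 0.0172]
orientation: [3.132, 0.233, -0.004]
force: [-7.9, -1.3, 7.1]
grip_width: 0.317
gripper_force: 52.5
```

On the bay floor. I ease it back against the stop, then open a little (to about 40 mm).

Emit:
carry_out([
  [0,0,0,-0.001,0,0,1],
  [0,0,0,-0.002,0,0,1],
  [0,0,0,-0.003,0,0,1],
  [0,0,0,-0.003,0,0,1],
])

```text
time_s: 14.25
ee_pos: [0.5926, 0.1968, 0.0171]
orientation: [3.133, 0.233, 0.003]
force: [-5.0, -1.1, 5.8]
grip_width: 0.314
gripper_force: 52.8
```

Emit:
carry_out([
  [0,0,0,0,0,0,0.12],
  [0,0,0,0,0,0,0.12],
  [0,0,0,0,0,0,0.12],
  [0,0,0,0,0,0,0.12],
  [0,0,0,0,0,0,0.12],
])

```text
time_s: 14.75
ee_pos: [0.5948, 0.1958, 0.0188]
orientation: [3.131, 0.232, 0.01]
force: [-2.4, -2.4, 8.7]
grip_width: 0.444
gripper_force: 9.9
```

Emit:
carry_out([
  [0,0,0,0,0,-0.01,0.12],
  [0,0,0,0,0,-0.03,0.12],
  [0,0,0,-0.02,0,-0.07,0.12],
  [0,0,0,-0.05,0,-0.1,0.12],
  [0,0,0,-0.05,0,-0.1,0.12],
])

```text
time_s: 15.25
ee_pos: [0.5445, 0.1902, 0.1224]
orientation: [-3.131, -0.234, -0.018]
force: [0.1, 0.1, 0.4]
grip_width: 0.44
gripper_force: 0.0
```

Run:
```python
from h import *
bay(-60,.12)
p,d=grab('wrist'); save('w7',cv2.resize(p[20:320,160:480],None,fx=2,fy=2))
W=cloud('wrist'); 
x=(W[...,:2]-BAY)@EX*1000; y=(W[...,:2]-BAY)@EY*1000; z=W[...,2]*1000
for c in (-75.5,0,75.5):
    m=(abs(x)<34)&(abs(y-c)<16)&(z>26)&(z<38); m[330:]=False; k=(abs(x)<20)&(abs(y-c)<9)&(z<45)&(z>5)
    A=np.c_[x[k],y[k],np.ones(k.sum())]; pl=np.linalg.lstsq(A,z[k],rcond=None)[0]
    print(c,'x',np.percentile(x[m],[1,99]).round(1),'y',np.percentile(y[m],[1,99]).round(1),'plane',pl.round(3))
```

```text
row [-0.0006, -0.0116, 0.0023] [-0.0142, 0.0016, 0.0022] t 15.25 pos [0.5445 0.1902 0.1224] q [ 0.24  0.17  1.45 -0.    1.52  1.66] w 0.44 F [0.1 0.1 0.4]
now px -45.84093126882337 py 1.6031191559706404
-75.5 x [-29.5  29.6] y [-89.9 -60.8] plane [-1.4000e-02 -7.0000e-03  3.2517e+01]
0 x [-29.6  28.8] y [-14.8  14.5] plane [-8.0000e-03  6.0000e-03  3.3118e+01]
75.5 x [-29.7  28.7] y [61.  90.1] plane [-1.0000e-02  3.0000e-03  3.2702e+01]
```

View pics/w7.png

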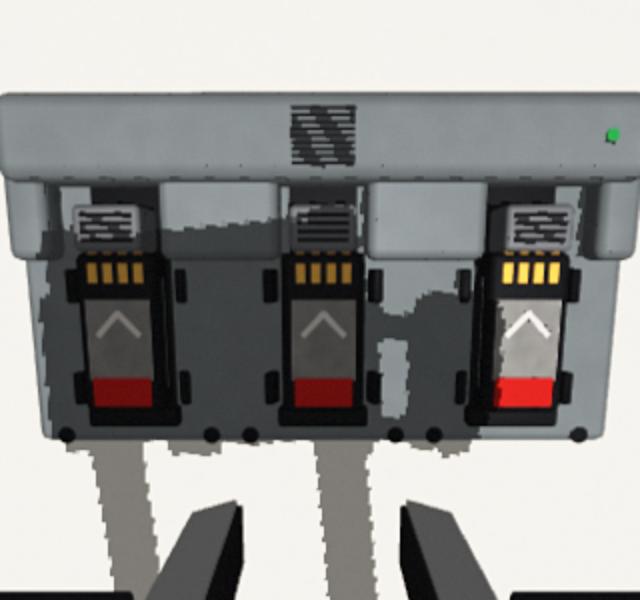

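The pack sits in the middle bay at (323,340), in line with its neighbours at (122,340) and (530,335). It is level and clamped behind the stop, and the gripper is clear.

```bash
python3 -c "
from cell import manip
print(manip.job_done())"
```

```text
the job is handed in; nothing more can be done
None
```

The flat red-tab pack is on charge in the empty middle bay, level and held by the contact block against the end stop. I handed the job in at about 15 s; the hand-in call returned no verdict.

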